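# Clamp the batten in the drilling jig

### The arm

A 6-joint arm with a two-finger parallel gripper is mounted at the origin on the work surface. World frame = base frame: x ahead of the robot, y to its left, z up, the work surface at z = 0. Lengths are in m, angles in rad, forces in N, time in s.
With the tool pointing down it reaches from about 0.275 to 0.85 m from the base axis. Payload 5.2 kg.
Tool frame: the origin (TCP) lies on the front face of the gripper's body, between the roots of the fingers; the fingertips stand 73 mm ahead of it and the grasp point (between the pads) lies 54 mm ahead of it (bot.tips_ahead is the distance from the TCP to the fingertips, in m); z points along the fingers, y is the direction in which the jaws open and shut (so a half turn about z gives the same grasp; the last joint's range is limited). The gripper opens to 85 mm and grips with 20 to 120 N. Pads are 22 mm wide; open, the fingers measure 114 mm over their backs; the gripper's body (76 mm by 85 mm) begins 54 mm behind the grasp point. The pads swing forward as they close: fully open they stand 13 mm farther back than shut.
Start: joints at [-1.315, 0.259, 1.535, -0, 1.348, -0.203], TCP at [0.244, -0.493, 0.304] pointing down, gripper open.
Joint ranges: [-3.14, 3.14], [-0.91, 2.08], [0.19, 2.58], [-1.22, 4.36], [0.22, 2.71], [-3.12, 3.12]. Speed limits (rad/s): [2.57, 2.57, 3.14, 3.14, 3.14, 3.14].

### API

Orientations are given as [roll, pitch, yaw] about the fixed x, y, z axes, in that order (R = Rz(yaw) Ry(pitch) Rx(roll)).
In Python, from cell import telemetry, get_image, bot, nets gives the robot as it stands.
- The arm moves only by the shell command python3 -m inch 'ROWS'. ROWS is JSON, one flat list of numbers, 7 for each row, row after row: the turn, a rotation vector about the tool's x, y, z in rad, then the shift along the tool's x, y, z in cm, then the finger opening in cm, from 0 to 8.54. A call has 1 to 20 rows; each row shifts and turns the commanded pose from where the row before left it, along the tool's axes as they then stand; what a row does not reach is not made up. A row lasts 1/10 s, in which the tool goes at most 50 mm and 8.59 degrees, less where a joint would pass 70% of its speed; a pose out of reach is approached as far as the arm can. A call with a gripper value outside its range is refused whole. The fingers move at their own pace and stop on an object; the grip force is fixed at half the most. Time passes only in rows, so rows that do not move let the fingers close. It gives the time, the measured TCP pose, the force and the opening at its end, in the units of the state.
- telemetry.get_obs(): the state, without advancing time (a new reading comes with each control period).
- get_image(name): name is "scene" or "top" or "wrist"; returns a dict with "frame" (400x640x3 uint8, red, green, blue), "fx", "fy", "cx", "cy" (pixels), "rvec" (rotation vector, rad) and "tvec" (3), from world to camera coordinates, as OpenCV has them. Camera axes: x right, y down, z forward; pixel columns grow to the right and rows downward; lengths in m; the calibration is good to about 2 mm. A picture is of the moment at which its call begins. There is no depth.
- bot.sign_off(): hands the job in, once; it reports no verdict.
Trained networks look in the newest picture that a camera, given by its name, has taken for a name from the list of things; names that differ only in an ending like _2 or _b are one class to them, and where a whole thing is asked for, a point or a joint stands for the part that bears it (a point fixed in the world has none). Each returns a list of dicts, best first, with "conf" (0 to 1); they miss things now and then, are a little off and sometimes report something else, mostly with a low value. They report only what shows in the picture. A call takes as long as a camera call. They do not tell look-alikes from the thing itself.
- nets.recognise(thing, camera): "location" ([x, y, z] in m, in world coordinates, good to about 4 mm: the middle of the surface that is visible of it).
The state is a dict: "time": time; "joints": joint angles; "qd": joint speeds; "joint_efforts": joint torques, N m; "tool_pos": TCP position; "orientation": TCP orientation; "wrist_force": force on the tool from outside, world axes, zero at the start; "wrist_torque": the same for the moment, N m; "grip_width": finger opening in m.
Only numpy, scipy, OpenCV 4.12 (cv2) and the standard library are available. Lean on these libraries where they do the work, as an engineer would, in place of code of your own. Each camera call takes 0.05 s, during which the arm holds its last target. There are 200 camera calls.

### The job

A batten lies ready in the clamping jig. With the fingers' outside or tips, push the steel clamp strap round over the batten until it meets its stop pin, and only then push the cam lever fully down so that the rubber foot clamps the batten. Only push, grasp and lift nothing; leave the batten lying where it is and the other things on the bench and jig undisturbed, then take the hand clear.

Things in the scene. Friction and masses are not known exactly. Their poses are not given: they have to be found in the camera images.
- jig: plywood board fixed to the bench, 260 x 300 mm (its x, y), 18 mm thick, origin at the centre of its underside. On it: a 26 mm steel post with the strap at x 0, y -45 mm; a wooden fence at y +90 to +105 and an end stop at x +88 to +106 mm, tops 34 mm above the bench; a steel stop pin at x +19, y -8 mm, 10 mm thick, top 70 mm above the bench, against which the strap comes to rest
- strap_pivot (a point): point on the strap's vertical hinge axis, at mid-thickness of the strap (68 mm above the bench); axes parallel to the jig's
- strap (a joint): angle of the clamp strap about its vertical hinge, rad. 0 = against the stop pin, pointing along the jig's +y square over the batten; grows anticlockwise seen from above (1.57 = pointing along the jig's -x). Starts swung aside at 0.9 to 1.65. It stays where it is left; 1 to 1.5 N sideways at its end moves it
- strap_end (a point): middle of the strap's free end face, 145 mm from the hinge axis, at mid-thickness (68 mm above the bench). The strap is a flat steel bar 28 mm wide and 12 mm thick, its underside 62 mm above the bench, 20 mm above the batten; a 20 mm wide boss with a 10 mm spindle stands on it, 110 mm from the hinge axis, to 26 mm above the underside
- lever (a joint): angle of the cam lever about its level axis, rad. 0 = fully raised (rising 55 degrees above level), 0.92 = fully down against its stop, about 2 degrees above level. Starts at 0 to 0.15. It stays where it is left; 2.5 to 5 N straight down near its end moves it
- lever_tip (a point): point on the upper side of the lever's black grip (round, 18 mm thick, the last 50 mm of the lever), 100 mm along the lever from its axis and 9 mm off its centre line, 10 mm short of its end; about 179 mm above the bench when fully raised, 105 mm when fully down
- lever_axis (a point): centre of the lever's axis, above the strap's hinge, 92 mm above the bench. The lever rides on the strap, reaches 110 mm from this axis and always points away from the strap's free end (along the jig's -y when the strap is at its stop)
- foot: round rubber foot under the strap, 22 mm diameter, 10 mm high, 110 mm from the hinge axis; origin at the centre of its underside, 6 mm above the batten with the lever raised. The lever drives it down 10 mm; the batten stops it 4 mm earlier against a spring of 2 N/mm, so it then presses with about 8 N
- batten: loose planed pine batten, 170 x 45 x 24 mm (its x, y, z), origin at the centre of its underside, lying on the jig board along x against the fence; its top is 42 mm above the bench
- screw_jar: aluminium screw jar, 42 mm diameter, 57 mm high, standing on the jig board's corner at the jig's +x, -y; origin under its centre
- pencil: flat carpenter's pencil 160 x 15 x 8 mm lying on the jig board outside the fence; origin under its centre
- glue_bottle: white bottle, 56 mm diameter, 150 mm high; origin under its centre
- oil_tin: grey tin, 70 mm diameter, 110 mm high; origin under its centre
- tape_roll: roll of paper tape lying flat, 100 mm diameter, 45 mm high; origin under its centre
- screwdriver: screwdriver lying on the bench, along its x
Things that resemble listed ones, but are neither listed nor needed, are in the scene too. What is shaped like the batten but blue, purple or red is not meant.

How it is judged:
On the way, in this order (a step that is already met when the one before it is completed fails the run):
1. the strap is over the batten at its stop, the lever still raised (value of joint strap below 0.1 rad and value of joint lever below 0.4 rad), for 0.1 s.
2. the lever is pushed fully down with the strap at its stop (value of joint lever above 0.84 rad and value of joint strap below 0.1 rad), for 0.1 s.
At the end, for the whole second after the job is handed in: The strap is within 0.1 rad of its stop, the lever within 0.08 rad of fully down, the foot presses the batten with more than 3 N, and the batten lies at rest within 12 mm of where it began (all of step 2 and contact force between foot and batten above 3 N and distance of batten from where it was at the start of the episode below 0.012 m and linear speed of batten below 0.02 m/s); the robot touches nothing.
It fails at once if the lever is pushed down (past 0.4 rad) before the strap is over the batten (within 0.15 rad of its stop) (value of joint lever above 0.4 rad and value of joint strap above 0.15 rad).
It fails at once if the batten is lifted, tipped or shoved more than 15 mm (distance of batten from where it was at the start of the episode above 0.015 m or height (world z) of batten above 0.026 m or angle between batten's own z axis and vertical above 0.15 rad).
It fails at once if another thing on the bench or jig is moved more than 20 mm (distance of any of screw_jar, pencil, glue_bottle, oil_tin, tape_roll, screwdriver from where it was at the start of the episode above 0.02 m).
It also fails if it takes over 48 s, if anything falls off the work surface, if the arm or the gripper's body presses on something with over 40 N, if the wrist force passes 120 N, or if a joint passes its speed limit or range.

## Working session

There is one attempt and no reset: what is moved stays moved. The work goes in short steps, Python scripts to look and compute and a shell command to move; the robot and the scene stay as the last step left them, time stands still between calls to the robot, and variables do not carry over. Pictures are saved under pics/ and viewed, about 8 in all and at most 12, crops included, and the job is handed in when it is done.

```bash
mkdir -p pics
python3 - <<'E'
from cell import telemetry,get_image,bot,nets
import cv2
for n in("scene","top"):
    im=get_image(n);cv2.imwrite(f"pics/{n}0.png",im["frame"][:,:,::-1])
    print(n,im["fx"],im["rvec"],im["tvec"])
    for t in("jig","strap","strap_pivot","strap_end","lever","lever_tip","lever_axis","batten","screw_jar","pencil","glue_bottle","oil_tin","tape_roll","screwdriver"):
        try: print(t,[(r["location"],round(r["conf"],2)) for r in nets.recognise(t,n)][:3])
        except Exception as e: print(t,e)
o=telemetry.get_obs();print(o["time"],o["tool_pos"],o["orientation"])
E
```

```text
scene 471.24353334893743 [ 2.05178295  1.61390183 -0.494686  ] [-0.11510321 -0.30107254  1.79036134]
jig [([0.6058, 0.0701, 0.0216], 0.85)]
strap [([0.5479, 0.0787, 0.0756], 0.94)]
strap_pivot [([0.6041, 0.0717, 0.0155], 0.85)]
strap_end [([0.5441, 0.0764, 0.0728], 0.97)]
lever [([0.4885, -0.4022, 0.033], 0.24)]
lever_tip [([0.6032, 0.0752, 0.0158], 0.72), ([0.6197, 0.0199, 0.1624], 0.42)]
lever_axis [([0.6174, 0.0195, 0.1589], 0.47)]
batten [([0.7085, -0.2082, 0.0247], 0.94), ([0.612, 0.148, 0.0404], 0.83), ([0.198, 0.277, 0.0195], 0.74)]
screw_jar [([0.6511, -0.0466, 0.0717], 0.77), ([0.488, -0.4003, 0.0373], 0.59)]
pencil [([0.6284, 0.2086, 0.0192], 0.55)]
glue_bottle [([0.718, -0.3721, 0.0945], 0.63)]
oil_tin [([0.6045, 0.4491, 0.0927], 0.95)]
tape_roll [([0.4916, -0.4018, 0.0342], 0.67)]
screwdriver [([0.3521, 0.3555, 0.0215], 0.48)]
top 382.0626044691266 [ 2.18733373 -2.13167888  0.09045479] [0.02245821 0.47618746 1.10171083]
jig [([0.5828, 0.0728, 0.0179], 0.73), ([0.5496, 0.0718, 0.0736], 0.58)]
strap [([0.5528, 0.0731, 0.0717], 0.84)]
strap_pivot [([0.5798, 0.0712, 0.0181], 0.64)]
strap_end [([0.5534, 0.068, 0.075], 0.69)]
lever [([0.6, 0.0182, 0.1513], 0.46)]
lever_tip [([0.6062, 0.0242, 0.147], 0.73), ([0.5544, 0.068, 0.0758], 0.59)]
lever_axis [([0.6012, 0.022, 0.1498], 0.61)]
batten [([0.5992, 0.1497, 0.0455], 0.83), ([0.3667, -0.1999, 0.0271], 0.83), ([0.187, 0.2819, 0.0247], 0.83)]
screw_jar [([0.6372, -0.0516, 0.0739], 0.68)]
pencil [([0.6213, 0.2121, 0.0269], 0.53)]
glue_bottle [([0.6883, -0.3665, 0.0955], 0.59)]
oil_tin [([0.5885, 0.4526, 0.1117], 0.94), ([0.4781, -0.4004, 0.0506], 0.21)]
tape_roll [([0.4778, -0.3997, 0.0483], 0.55)]
screwdriver [([0.5504, 0.0691, 0.0767], 0.72), ([0.3492, 0.3517, 0.021], 0.68)]
1.5 [ 0.24359652 -0.49311152  0.30388129] [-3.14151361e+00  1.42965253e-06  4.58816584e-01]
```

Run:
```python
import cv2
a=cv2.imread("pics/top0.png");print(a.shape)
b=cv2.imread("pics/scene0.png")
c=a[120:330,200:440]
cv2.imwrite("pics/topc.png",cv2.resize(c,(685,600),interpolation=cv2.INTER_CUBIC))
```

```text
(400, 640, 3)
```

View pics/top0.png

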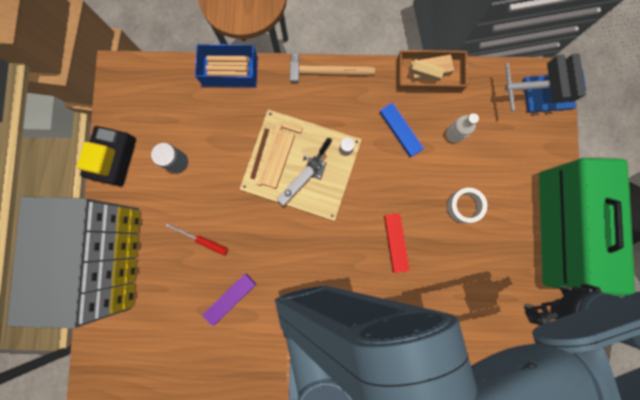

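View pics/scene0.png

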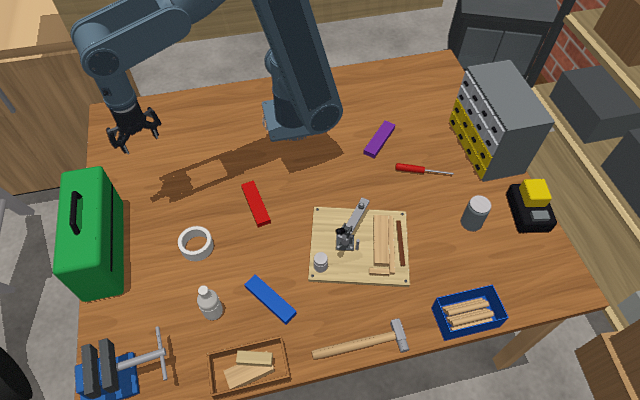

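View pics/topc.png

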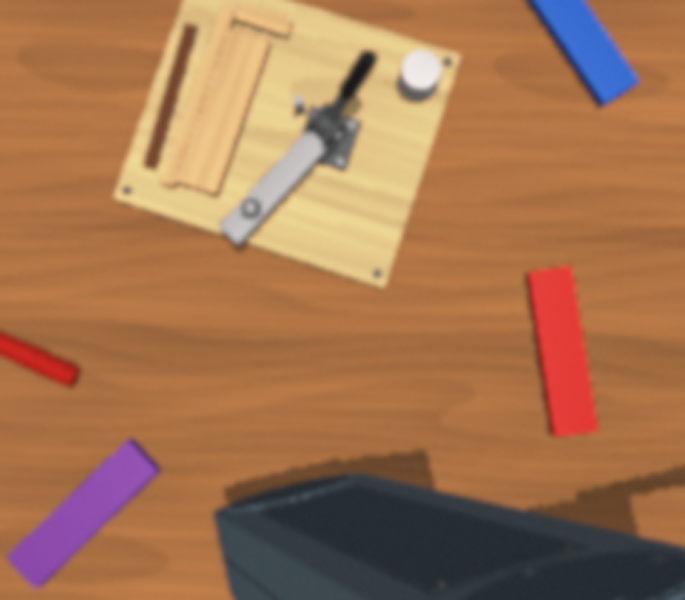

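```bash
cat > h.py <<'E'
import numpy as np,cv2
def ray(im,uv,z):
    R=cv2.Rodrigues(np.array(im["rvec"],float))[0];t=np.array(im["tvec"],float)
    d=R.T@np.array([(uv[0]-im["cx"])/im["fx"],(uv[1]-im["cy"])/im["fy"],1]);c=-R.T@t
    return c+d*(z-c[2])/d[2]
def proj(im,p):
    R=cv2.Rodrigues(np.array(im["rvec"],float))[0];q=R@np.array(p)+np.array(im["tvec"]);return q[:2]/q[2]*[im["fx"],im["fy"]]+[im["cx"],im["cy"]]
E
python3 - <<'E'
from h import *
from cell import get_image
im=get_image("top")
P=[ray(im,p,.018)[:2] for p in((239.6,189),(335.6,220.8),(361.5,138.6),(268,110))]
P=np.array(P);c=P.mean(0)
# local corners: bl(-x,+y) br(-x,-y) tr(+x,-y) tl(+x,+y)
L=np.array([(-.13,.15),(-.13,-.15),(.13,-.15),(.13,.15)])
H=(P-c).T@L; yaw=np.arctan2(H[1,0]-H[0,1],H[0,0]+H[1,1])
R=np.array([[np.cos(yaw),-np.sin(yaw)],[np.sin(yaw),np.cos(yaw)]])
print("c",c,"yaw",yaw,"res",P-c-L@R.T)
# scene camera check
s=get_image("scene")
print("scene",[ray(s,p,.018)[:2] for p in((404,209),(315,206.5),(309,282),(408,286))])
piv=c+R@[0,-.045];print("piv",piv)
jx=lambda w:R.T@(np.array(w)[:2]-c)
for n,p,z in(("end",(281.6,203.3),.074),("boss",(287.6,192.8),.088),("tip",(329.6,140),.165),("pin",(304.5,156),.07),("jar",(347,145),.075)):
    w=ray(im,p,z);d=w[:2]-piv;a=np.arctan2(d[1],d[0])-yaw-np.pi/2
    print(n,w,"jig",jx(w),"r",np.hypot(*d),"ang",a)
for a in(0,.9,1.1): print(a,piv+.145*np.array([np.cos(yaw+np.pi/2+a),np.sin(yaw+np.pi/2+a)]))
E
```

```text
c [0.59183302 0.08613787] yaw -0.2895611028124679 res [[ 1.93324181e-03  4.03144796e-04]
 [-8.22057053e-05 -6.92326674e-04]
 [ 3.97579998e-04  9.87834717e-04]
 [-2.24861610e-03 -6.98652838e-04]]
scene [array([0.50171101, 0.26777362]), array([ 0.42500282, -0.01231819]), array([ 0.68088825, -0.09094079]), array([0.76112916, 0.18833398])]
piv [0.5789841  0.04301126]
end [0.46665113 0.13380632 0.074     ] jig [-0.13358132  0.00994059] r 0.14443835288834228 ang 1.1805957333665975
boss [0.4951419  0.11649678 0.088     ] jig [-0.10133423  0.00148667] r 0.11148828243994979 ang 1.1406930869720067
tip [0.62749768 0.00344185 0.165     ] jig [ 0.05779225 -0.06906994] r 0.06260435681610244 ang -1.9654375779464233
pin [0.60492334 0.073445   0.07      ] jig [ 0.01616958 -0.00842676] r 0.03998821799766897 ang -0.41627746996324033
jar [ 0.63851908 -0.047349    0.075     ] jig [ 0.08285721 -0.11459938] r 0.10820993720014768 ang -2.2694513571558517
0 [0.62038618 0.1819748 ]
0.9 [0.49586616 0.16182375]
1.1 [0.47391859 0.14294243]
```

```bash
cat > plan.py <<'E'
from h import *
from cell import telemetry,bot
from scipy.spatial.transform import Rotation as Ro
c=np.array([.5918,.0861]);yaw=-.2896
R=np.array([[np.cos(yaw),-np.sin(yaw)],[np.sin(yaw),np.cos(yaw)]])
def state():
    o=telemetry.get_obs();T=Ro.from_euler("xyz",o["orientation"])
    j=R.T@(np.array(o["tool_pos"])[:2]-c)
    print("t",o["time"],"jig xy mm",(j*1e3).round(1),"tip z",round((o["tool_pos"][2]-bot.tips_ahead)*1e3,1),"rpy",np.round(o["orientation"],3),"F",np.round(o["wrist_force"],1),"w",o["grip_width"],"J",np.round(o["joints"],2))
    return o,T
def strapc(a,r=122):
    u=np.array([-np.sin(a),np.cos(a)]);n=np.array([-np.cos(a),-np.sin(a)])
    return np.array([0,-45])+r*u+(14+11*np.cos(a)+14.5*np.sin(a))*n
def levc(th,s=95):
    t=np.radians(th);return np.array([-45-(s*np.cos(t)-9*np.sin(t))+14.5,92+s*np.sin(t)+9*np.cos(t)])
E
python3 - <<'E'
from plan import *
print(bot.tips_ahead);o,T=state()
s=strapc(1.38);print(s)
w=c+R@(s/1e3);tgt=np.array([w[0],w[1],.304])
Tn=Ro.from_euler("xyz",[np.pi,0,yaw])
print("turn",(T.inv()*Tn).as_rotvec(),"shift now-axes cm",T.inv().apply(tgt-o["tool_pos"])*100,"shift new axes",Tn.inv().apply(tgt-o["tool_pos"])*100)
p=None
for a in np.linspace(1.38,-.02,15):
    q=strapc(a);
    print(round(a,2),q.round(1),"" if p is None else ((q-p)*[.1,-.1]).round(2));p=q
p=None
for th in(58,52,46,40,34,28,22,16,10,4,1): 
    q=levc(th);print(th,q.round(1),"" if p is None else ((q-p)*-.1).round(2));p=q
E
```

```text
0.0726
t 1.6 jig xy mm [-168.3 -654.6] tip z 231.3 rpy [-3.142 -0.     0.459] F [0.5 0.3 0.5] w 0.08534908027812596 J [-1.31  0.26  1.53  0.    1.35 -0.2 ]
[-125.53659547  -51.63648987]
turn [-1.97864126e-05 -1.84049561e-07  7.48349990e-01] shift now-axes cm [ 4.41578975e+01 -4.12730004e+01 -8.79962818e-03] shift new axes [ 4.27605308e+00 -6.02917558e+01 -9.85878370e-03]
1.38 [-125.5  -51.6] 
1.28 [-125.8  -39.8] [-0.02 -1.19]
1.18 [-124.8  -27.7] [ 0.09 -1.2 ]
1.08 [-122.7  -15.7] [ 0.22 -1.2 ]
0.98 [-119.2   -3.8] [ 0.34 -1.19]
0.88 [-114.5    7.9] [ 0.47 -1.17]
0.78 [-108.6   19.2] [ 0.6  -1.13]
0.68 [-101.3   29.9] [ 0.72 -1.07]
0.58 [-92.9  40. ] [ 0.84 -1.  ]
0.48 [-83.3  49.2] [ 0.96 -0.92]
0.38 [-72.7  57.3] [ 1.06 -0.82]
0.28 [-61.2  64.4] [ 1.16 -0.7 ]
0.18 [-48.8  70.1] [ 1.24 -0.58]
0.08 [-35.8  74.5] [ 1.3  -0.44]
-0.02 [-22.3  77.5] [ 1.35 -0.29]
58 [-73.2 177.3] 
52 [-81.9 172.4] [0.87 0.49]
46 [-90.  166.6] [0.81 0.58]
40 [-97.5 160. ] [0.75 0.66]
34 [-104.2  152.6] [0.67 0.74]
28 [-110.2  144.5] [0.59 0.8 ]
22 [-115.2  135.9] [0.51 0.86]
16 [-119.3  126.8] [0.41 0.91]
10 [-122.5  117.4] [0.32 0.95]
4 [-124.6  107.6] [0.21 0.98]
1 [-125.3  102.7] [0.07 0.49]
```

```bash
python3 -m inch '[0,0,0.125,0,0,0,0, 0,0,0.125,0,0,0,0, 0,0,0.125,0,0,0,0, 0,0,0.125,0,0,0,0, 0,0,0.125,0,0,0,0, 0,0,0.123,0,0,0,0, 0,0,0,0.3,-4.2,0,0, 0,0,0,0.3,-4.2,0,0, 0,0,0,0.3,-4.2,0,0, 0,0,0,0.3,-4.2,0,0, 0,0,0,0.3,-4.2,0,0, 0,0,0,0.3,-4.2,0,0, 0,0,0,0.3,-4.2,0,0, 0,0,0,0.3,-4.2,0,0, 0,0,0,0.3,-4.2,0,0, 0,0,0,0.3,-4.2,0,0, 0,0,0,0.3,-4.2,0,0, 0,0,0,0.3,-4.2,0,0, 0,0,0,0.3,-4.2,0,0, 0,0,0,0.3,-4.2,0,0]' ; python3 -m inch '[0,0,0,0,0,0,0, 0,0,0,0,0,0,0]' >/dev/null; python3 -c "from plan import *;state()"
```

```text
time: 3.6
tool_pos: [0.4519, 0.0603, 0.3042]
orientation: [-3.142, -0.001, -0.289]
wrist_force: [0.7, -1.1, 0.7]
grip_width: -0.0
t 3.8 jig xy mm [-126.8  -65.7] tip z 231.2 rpy [ 3.141  0.    -0.286] F [-0.7  0.  -0.4] w -0.00011518462862023308 J [-0.11  0.09  1.75 -0.    1.31  1.74]
```

```bash
python3 -m inch '[0,0,0,0,0,4.5,0, 0,0,0,0,0,4.5,0, 0,0,0,0,0,4.5,0, 0,0,0,0,0,4.1,0, 0,0,0,0,0,0,0, 0,0,0,0,0,0,0]'
python3 - <<'E'
from plan import *
from cell import get_image
state()
a=get_image("scene")["frame"][:,:,::-1][150:310,250:450];cv2.imwrite("pics/s1.png",cv2.resize(a,(750,600),interpolation=cv2.INTER_CUBIC))
E
```

```text
time: 4.4
tool_pos: [0.4515, 0.0574, 0.1283]
orientation: [3.141, 0.001, -0.291]
wrist_force: [0.1, -0.1, 0.3]
grip_width: -0.0001
t 4.4 jig xy mm [-126.3  -67.6] tip z 55.7 rpy [ 3.141e+00  1.000e-03 -2.910e-01] F [ 0.1 -0.1  0.3] w -0.0001141220722531923 J [-0.12  0.3   1.98 -0.    0.86  1.74]
```

View pics/s1.png

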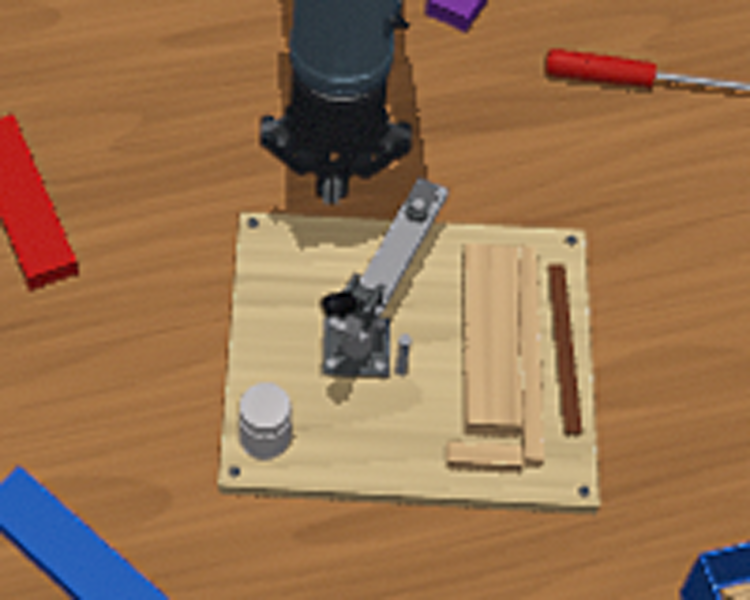

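```bash
python3 -m inch '[0,0,0,0.07,-1.6,0,0, 0,0,0,0,-1.2,0,0, 0,0,0,0.1,-1.2,0,0, 0,0,0,0.22,-1.2,0,0, 0,0,0,0.34,-1.2,0,0, 0,0,0,0.47,-1.17,0,0, 0,0,0,0.6,-1.13,0,0, 0,0,0,0.72,-1.07,0,0, 0,0,0,0.84,-1,0,0, 0,0,0,0.96,-0.92,0,0, 0,0,0,1.06,-0.82,0,0, 0,0,0,1.16,-0.7,0,0, 0,0,0,0,0,0,0, 0,0,0,0,0,0,0]'
python3 - <<'E'
from plan import *
from cell import get_image
state()
for n in("scene",):
    a=get_image(n)["frame"][:,:,::-1][150:310,250:450];cv2.imwrite("pics/s2.png",cv2.resize(a,(750,600),interpolation=cv2.INTER_CUBIC))
E
```

```text
time: 5.85
tool_pos: [0.5519, 0.1668, 0.1275]
orientation: [3.142, 0.001, -0.289]
wrist_force: [-0.8, 0.2, 0.5]
grip_width: 0.0002
t 5.85 jig xy mm [-61.2  65.9] tip z 54.9 rpy [ 3.142e+00  1.000e-03 -2.890e-01] F [-0.8  0.2  0.5] w 0.0002285205570246928 J [0.1  0.48 1.68 0.   0.98 1.96]
```

View pics/s2.png

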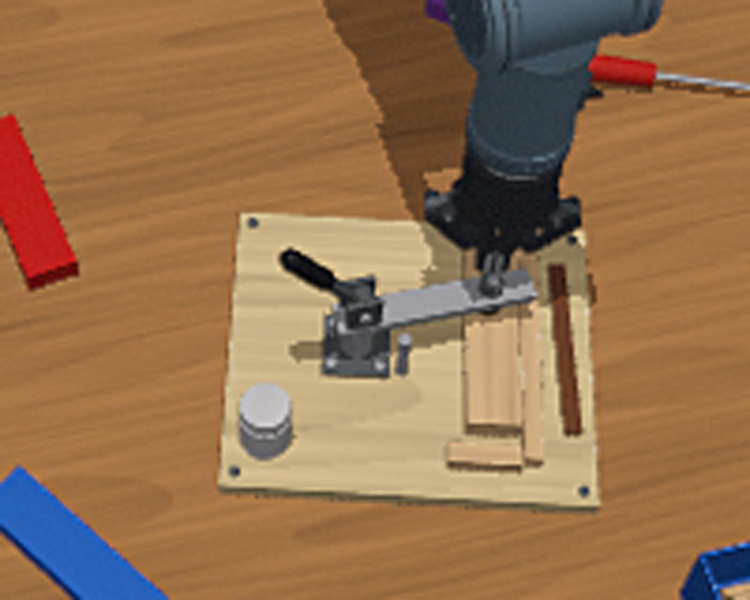

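```bash
python3 -m inch '[0,0,0,0.8,-0.3,0,0, 0,0,0,0.8,-0.3,0,0, 0,0,0,0.8,-0.3,0,0, 0,0,0,0.6,-0.2,0,0, 0,0,0,0.4,-0.1,0,0, 0,0,0,0.3,0,0,0, 0,0,0,0,0,0,0, 0,0,0,0,0,0,0]' ; python3 -c "from plan import *;state()"
```

```text
time: 6.7
tool_pos: [0.5904, 0.1678, 0.1278]
orientation: [-3.141, 0.001, -0.289]
wrist_force: [-2.5, 2.1, 1.2]
grip_width: -0.0001
t 6.7 jig xy mm [-24.7  77.9] tip z 55.2 rpy [-3.141e+00  1.000e-03 -2.890e-01] F [-2.5  2.1  1.2] w -6.899104302830651e-05 J [0.1  0.53 1.58 0.   1.03 1.95]
```

```bash
python3 -m inch '[0,0,0,0.2,0,0,0, 0,0,0,0.2,0,0,0, 0,0,0,0,0,0,0]' ; python3 -c "from plan import *;state()"
```

```text
time: 7.0
tool_pos: [0.591, 0.1677, 0.1278]
orientation: [3.141, 0.008, -0.289]
wrist_force: [-13.4, 5.3, 9.1]
grip_width: 0.0
t 7.0 jig xy mm [-24.1  77.9] tip z 55.2 rpy [ 3.141  0.008 -0.289] F [-13.4   5.3   9.1] w 2.6388610445958626e-05 J [0.09 0.54 1.58 0.   1.04 1.95]
```

```bash
python3 -m inch '[0,0,0,-1,0,0,0, 0,0,0,-1.5,0,0,0, 0,0,0,0,0,-3,0, 0,0,0,0,0,-4,0, 0,0,0,0,0,-4,0, 0,0,0,0,0,-3.5,0, 0,0,0,1,3.5,0,0, 0,0,0,1,4,0,0, 0,0,0,1,4,0,0, 0,0,0,1.7,3.4,0,0, 0,0,0,0,0,0,0, 0,0,0,0,0,0,0, 0,0,0,0,0,0,0]'
python3 - <<'E'
from plan import *
from cell import get_image
state()
im=get_image("scene");a=im["frame"][:,:,::-1][110:270,270:470];cv2.imwrite("pics/s3.png",cv2.resize(a,(750,600),interpolation=cv2.INTER_CUBIC))
for j in((0,.1,.074),(0,-.095,.179)):
    w=c+R@j[:2];p=proj(im,[w[0],w[1],j[2]]);print((p-[270,110])*3.75)
E
```

```text
time: 8.3
tool_pos: [0.5733, 0.0177, 0.273]
orientation: [-3.141, -0.001, -0.289]
wrist_force: [0.3, 0.8, -0.4]
grip_width: -0.0003
t 8.3 jig xy mm [  1.8 -70.9] tip z 200.4 rpy [-3.141e+00 -1.000e-03 -2.890e-01] F [ 0.3  0.8 -0.4] w -0.00028352847714973505 J [-0.16  0.32  1.52  0.    1.29  1.7 ]
[461.39409704 473.63043215]
[220.68948203 390.79235148]
```

View pics/s3.png

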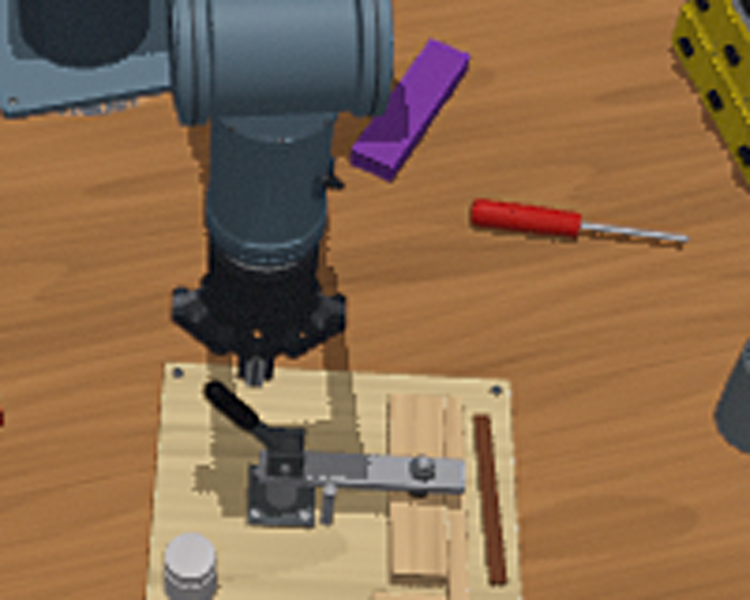

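```bash
python3 -m inch '[0,0,0,-0.2,0.2,1.2,0, 0,0,0,0,0,1.1,0, 0,0,0,0,0.87,0.49,0, 0,0,0,0,0.81,0.58,0, 0,0,0,0,0.75,0.66,0, 0,0,0,0,0.67,0.74,0, 0,0,0,0,0.59,0.8,0, 0,0,0,0,0.51,0.86,0, 0,0,0,0,0.41,0.91,0, 0,0,0,0,0.32,0.95,0, 0,0,0,0,0.21,0.9,0, 0,0,0,0,0,0,0]' ; python3 -c "from plan import *;state()"
```

```text
time: 9.55
tool_pos: [0.5558, -0.0339, 0.1795]
orientation: [3.141, 0.001, -0.29]
wrist_force: [0.8, 0.3, -0.0]
grip_width: 0.0001
t 9.55 jig xy mm [  -0.3 -125.3] tip z 106.9 rpy [ 3.141e+00  1.000e-03 -2.900e-01] F [ 0.8  0.3 -0. ] w 0.00010904676834699326 J [-0.26  0.38  1.68 -0.    1.08  1.6 ]
```

```bash
python3 -m inch '[0,0,0,0,0,0.2,0, 0,0,0,0,0,0.2,0, 0,0,0,0,0,0.1,0, 0,0,0,0,0,0,0]'
python3 - <<'E'
from plan import *
from cell import get_image
state()
im=get_image("scene");a=im["frame"][:,:,::-1][130:290,250:450];cv2.imwrite("pics/s4.png",cv2.resize(a,(750,600),interpolation=cv2.INTER_CUBIC))
E
```

```text
time: 9.95
tool_pos: [0.5563, -0.0336, 0.1768]
orientation: [3.141, -0.001, -0.289]
wrist_force: [-2.0, -1.6, 5.0]
grip_width: -0.0001
t 9.95 jig xy mm [   0.2 -124.9] tip z 104.2 rpy [ 3.141e+00 -1.000e-03 -2.890e-01] F [-2.  -1.6  5. ] w -8.669440298093936e-05 J [-0.26  0.39  1.69 -0.    1.07  1.6 ]
```

View pics/s4.png

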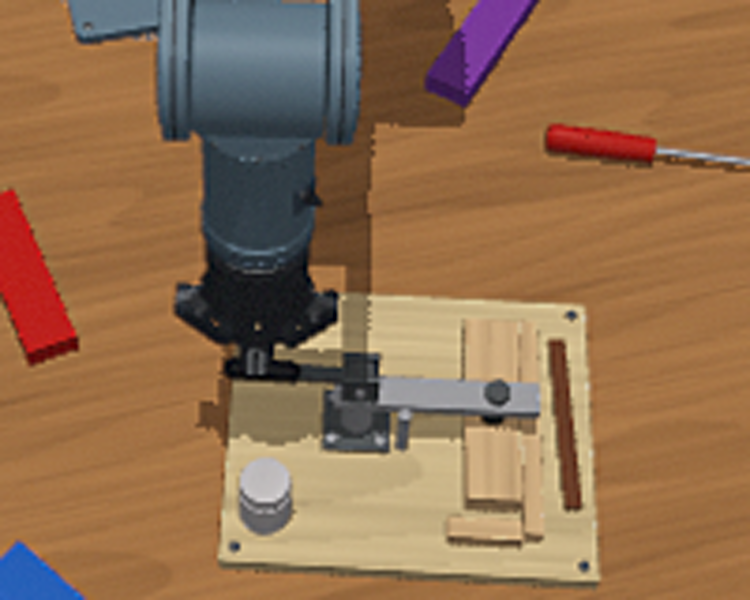

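```bash
python3 -m inch '[0,0,0,0,0,0.2,0, 0,0,0,0,0,0.1,0, 0,0,0,0,0,0,0, 0,0,0,0,0,0,0]' ; python3 -c "from plan import *;state()"
```

```text
time: 10.4
tool_pos: [0.5565, -0.0337, 0.1761]
orientation: [3.141, -0.003, -0.289]
wrist_force: [-7.6, -1.6, 20.5]
grip_width: -0.0001
t 10.4 jig xy mm [   0.4 -124.9] tip z 103.5 rpy [ 3.141e+00 -3.000e-03 -2.890e-01] F [-7.6 -1.6 20.5] w -0.00012771768656784732 J [-0.26  0.39  1.69 -0.    1.06  1.6 ]
```

The force rose to 20 N over 0.7 mm, so the lever is on its stop. I'll take the hand clear by going straight up, then back.

```bash
python3 -m inch '[0,0,0,0,0,-1,0, 0,0,0,0,0,-3,0, 0,0,0,0,0,-4,0, 0,0,0,0,0,-4,0, 0,0,0,0,0,-3,0, 0,0,0,-2,4,0,0, 0,0,0,-2,4,0,0, 0,0,0,-2,4,0,0, 0,0,0,-2,4,0,0, 0,0,0,0,0,0,0, 0,0,0,0,0,0,0, 0,0,0,0,0,0,0]'
python3 - <<'E'
from plan import *
from cell import get_image,nets
state()
im=get_image("scene");a=im["frame"][:,:,::-1][150:310,250:450];cv2.imwrite("pics/s5.png",cv2.resize(a,(750,600),interpolation=cv2.INTER_CUBIC))
for n in("lever_tip","strap_end","batten"):print(n,[(r["location"],r["conf"]) for r in nets.recognise(n,"scene")][:3])
for j in((0,.1,.068),(0,-.145,.105),(.003,.0675,.042)):print(np.r_[c+R@j[:2],j[2]].round(4))
E
```

```text
time: 11.6
tool_pos: [0.4344, -0.1634, 0.3231]
orientation: [-3.141, -0.001, -0.289]
wrist_force: [0.5, 0.6, -0.3]
grip_width: -0.0001
t 11.6 jig xy mm [ -79.6 -284.1] tip z 250.5 rpy [-3.141e+00 -1.000e-03 -2.890e-01] F [ 0.5  0.6 -0.3] w -6.58493953696256e-05 J [-0.6   0.09  1.7   0.    1.36  1.26]
lever_tip [([0.5669, -0.0111, 0.0987], 0.57)]
strap_end [([0.5933, 0.0722, 0.0707], 0.57)]
batten [([0.1957, 0.2747, 0.0193], 0.91), ([0.6295, 0.1484, 0.04], 0.88), ([0.3747, -0.1971, 0.0211], 0.81)]
[0.6204 0.1819 0.068 ]
[ 0.5504 -0.0529  0.105 ]
[0.614  0.1499 0.042 ]
```

View pics/s5.png

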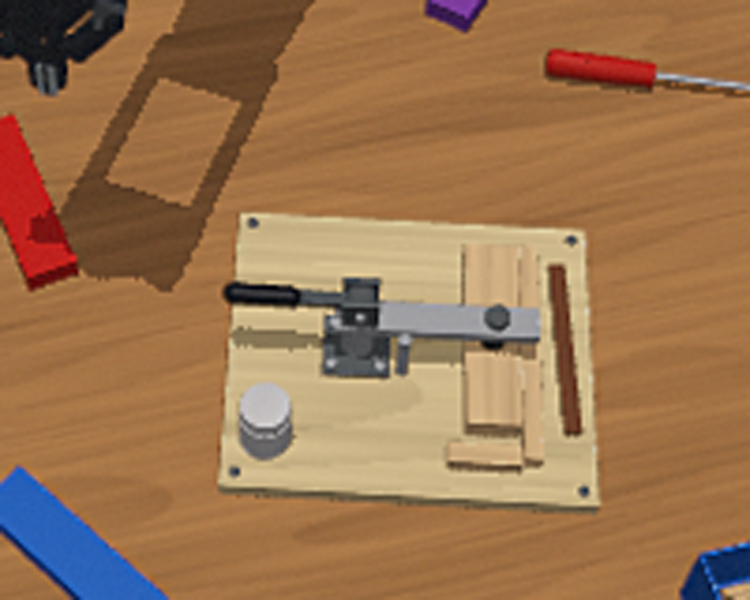

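The lever (grip at (260,293)) is level, the strap (end at (540,323)) is over the batten against the pin, the spindle has gone down, and the batten, jar and pencil haven't moved. Handing in.

```bash
python3 -c "from cell import bot;print(bot.sign_off())"
```

```text
the job is handed in; nothing more can be done
None
```

I pushed the strap round to its stop pin with the closed fingertips. I then pushed the cam lever down along its arc until it met its stop, moved the hand clear and handed the job in. It took about 11.7 s of the 48 s allowed, and no verdict was reported.

**Strap:** the push force rose to about 14 N with almost no further travel, so it was against the pin. In the picture taken before I touched the lever, the strap's end was within about 4 pixels (in the enlarged crop) of where it should be at angle 0.

**Lever:** the force rose from 5 N to 20 N over 0.7 mm, with the fingertips at 103.5 mm, so it was on its stop. It stayed level after I let go.

**Final picture:** the strap lies over the batten, the spindle is down, and the batten, jar and pencil look unmoved. The wrist force was close to zero, so the hand was touching nothing.

**Not confirmed:**
- **Foot force:** I could not measure how hard the foot presses on the batten. I inferred it from the lever being fully down.
- **Network positions:** the last network readings for `strap_end` and `lever_tip` were 45–115 mm from the expected points. They appear to mark the middle of the visible strap and lever, so I did not rely on them.
- **Batten position:** the batten reading was 17 mm higher in x than at the start, because part of it is now hidden by the strap. The pictures show no movement.

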